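Fill the vibrating polisher and hold its dead-man paddle at half travel

TASK

Pour all five steel slugs from the scoop through the funnel into the polisher's jar, and set the empty scoop back down upright on the bench. Then press the pad of the spring paddle down with the fingers to half its travel, pointer between the two pegs and never near the bottom stop, and keep it steady there for two seconds; the program finishes while still holding it. Leave the other things on the bench alone.

Things in the scene. Friction and masses are not known exactly. Their poses are not given: they have to be found in the camera images.
- scoop: open aluminium scoop, wooden handle, 0.2 kg, flat on the bench, holds the slugs. Origin: under its pan, at the underside, z up; pouring lip to its -x, handle to +x. Pan 70 wide (y), x = -63 (lip) to +46 (back wall); sides 34 high, back 50, sheet 3 thick; flat floor, its last 33 ramp up 15 degrees to a lip 12 high. Tip the lip some 50 degrees down to empty it
- scoop_handle (a point): middle of the scoop's straight level handle, at (92, 0, 45) in the scoop's frame; the handle is a bar along the scoop's x, 16 wide (y), 22 high (from 34 to 56 above the bench), from x = 46 to x = 127; nothing beneath it
- scoop_lip (a point): middle of the scoop's pouring lip, at (-63, 0, 12) in the scoop's frame
- polisher: vibrating polisher, fixed to the bench: red base 150 x 150 x 20, an upright glass jar in its middle, a wide aluminium funnel fixed over it; on its +x side a post carrying the funnel, 130 high, and a black motor pod 70 high. Origin: under the centre of its base, on the axis of jar and funnel; z up
- funnel_mouth (a point): centre of the funnel's round mouth, 165 above the bench; the mouth is 130 across (rim 3 thick), narrowing to a neck 40 wide inside at 112 above the bench, which opens at 100 into the jar
- jar_floor (a point): centre of the jar's inner floor, 25 above the bench; the jar is 50 wide inside, its rim 100 above the bench
- pedal: hand pedal (dead-man control), fixed to the bench: steel base 150 x 100 x 8, two grey hinge cheeks 60 high at its +x end, between them a spring paddle with a square black rubber pad at its free end (-x); at the pad's +y side an upright gauge plate, 84 high, 37 from the pad's middle. Origin: under the base, z up; hinge axis along y at (50, 0, 50)
- paddle_pad (a point): middle of the top face of the paddle's pad, moves with the paddle; pad 44 x 44; at rest 68 above the bench and 47 to the -x side of the pedal's origin. Press it straight down
- paddle (a joint): paddle angle, rad: 0 at rest (up), grows as the pad is pressed, 0.35 at the bottom stop. Pad 98 from the hinge: 0.1 rad is 10 mm of pad travel. Half travel: 0.175 (pad 17 lower). The pegs on the gauge plate stand where the pointer reads 0.115 (upper) and 0.235 (lower). Spring: about 6 N at rest, 10 N at half travel, 14 N at the bottom; lifts the paddle when let go
- slug0: rounded steel polishing slug, 14 thick, 18 long, 18 g; origin at its centre, long axis x; starts lying in the scoop
- slug1: rounded steel polishing slug, 14 thick, 18 long, 18 g; origin at its centre, long axis x; starts lying in the scoop
- slug2: rounded steel polishing slug, 14 thick, 18 long, 18 g; origin at its centre, long axis x; starts lying in the scoop
- slug3: rounded steel polishing slug, 14 thick, 18 long, 18 g; origin at its centre, long axis x; starts lying in the scoop
- slug4: rounded steel polishing slug, 14 thick, 18 long, 18 g; origin at its centre, long axis x; starts lying in the scoop
- tape: bystander, loose: cardboard tape roll, 84 across, 22 high, lying flat. Leave alone
- capjar: bystander, loose: closed glass jar with black cap, 64 across, 85 high. Leave alone
- driver: bystander, loose: screwdriver lying on the bench. Leave alone
- spanner: bystander, loose: spanner lying on the bench. Leave alone
- offcut: bystander, loose: plywood offcut 90 x 40 x 18. Leave alone
- mug: bystander, loose: white mug, 80 across, 90 high, handle on its +y side. Leave alone
- stone: bystander, loose: grey sharpening stone 100 x 35 x 25. Leave alone
Mind the look-alikes: they are no part of the job. Several things look just like the polisher: the one meant starts farthest from the robot's base.

How it is judged:
By the outcome, as a careful person would: the job done as asked, in the order asked, and still so for the second after the job is handed in, while the arm keeps its last pose, push and grip.
It also fails if it takes over 72 s, if anything falls off the work surface, if the arm or the gripper's body presses on something with over 40 N, if the wrist force passes 120 N, or if a joint passes its speed limit or range.

ROBOT

A 6-joint arm with a two-finger parallel gripper is mounted at the origin on the work surface. World frame = base frame: x ahead of the robot, y to its left, z up, the work surface at z = 0. Lengths are in m, angles in degrees, forces in N, time in s.
With the tool pointing down it reaches from about 0.3 to 0.75 m from the base axis. Payload 8.5 kg.
Tool frame: the origin (TCP) lies on the mounting face of the last link; the fingertips stand 173 mm ahead of it and the grasp point (between the pads) lies 155 mm ahead of it (env.tips_ahead is the distance from the TCP to the fingertips, in m); z points along the fingers, x is the direction in which the jaws open and shut, and the axes are right-handed (so a half turn about z gives the same grasp; the last joint's range is limited). The gripper opens to 85 mm and grips with 20 to 120 N. Pads are 22 mm wide; open, the fingers measure 114 mm over their backs; the gripper's body (76 mm by 85 mm) begins 54 mm behind the grasp point. The pads swing forward as they close: fully open they stand 13 mm farther back than shut.
Start: joints at [56.878, 21.807, 74.336, -0, 83.858, -12.336], TCP at [0.195, 0.514, 0.405] pointing down, gripper open.
Joint ranges: [-178.18, 178.18], [-50.72, 133.34], [12.68, 142.11], [-81.47, 261.47], [9.98, 163.14], [-165.26, 165.26]. Speed limits (degrees/s): [136.94, 136.94, 180, 180, 180, 180].

INTERFACE

Orientations are given as a 3x3 rotation matrix whose columns are the frame's x, y, z axes.
In Python, from rig import env gives the robot as it stands. The module is installed in compiled form; this text tells all that it offers.
- The arm moves only by the tool step_arm, never from a script. Its argument "increments" is a list of rows, each an object of numbers: "x", "y", "z": the shift along the tool's x, y, z in cm; "wx", "wy", "wz": the turn, a rotation vector about the tool's x, y, z in rad; "gripper": the finger opening in cm, from 0 to 8.54. A call has 1 to 20 rows; each row shifts and turns the commanded pose from where the row before left it, along the tool's axes as they then stand; what a row does not reach is not made up. A row lasts 1/10 s, in which the tool goes at most 50 mm and 8.59 degrees, less where a joint would pass 70% of its speed; a pose out of reach is approached as far as the arm can. A call with a gripper value outside its range is refused whole. The fingers move at their own pace and stop on an object; "newtons" is the grip in N (left out, the last holds). Time passes only in rows, so rows that do not move let the fingers close. It gives the time, the measured TCP pose, the force and the opening at its end, in the units of the state.
- env.observe(): the state, without advancing time (a new reading comes with each control period).
- env.get_image(name): name is "scene" or "top" or "wrist"; returns a dict with "color" (420x560x3 uint8, blue, green, red), "camera_matrix" (3x3 intrinsics, pixels), "rvec" (rotation vector, rad) and "tvec" (3), from world to camera coordinates, as OpenCV has them. Camera axes: x right, y down, z forward; pixel columns grow to the right and rows downward; lengths in m; the calibration is good to about 2 mm. A picture is of the moment at which its call begins. There is no depth.
- env.close_job(): hands the job in, once; it reports no verdict.
The state is a dict: "time_s": time; "q": joint angles; "qvel": joint speeds; "joint_efforts": joint torques, N m; "position": TCP position; "tool_rot": TCP orientation; "ft_force": force on the tool from outside, world axes, zero at the start; "wrist_torque": the same for the moment, N m; "grip_width": finger opening in m.
Only numpy, scipy, OpenCV 4.12 (cv2) and the standard library are available. Lean on these libraries where they do the work, as an engineer would, in place of code of your own. Each camera call takes 0.05 s, during which the arm holds its last target. There are 200 camera calls.

## Working session

There is one attempt and no reset: what is moved stays moved. The work goes in short steps, Python scripts to look and compute and a tool call to move; the robot and the scene stay as the last step left them, time stands still between calls to the robot, and variables do not carry over. Pictures are saved under pics/ and viewed, about 8 in all and at most 12, crops included, and the job is handed in when it is done.

Besides the shell and the picture viewer there is one more tool, called after ">>>" in YAML: its name, and indented under it one key for each argument. step_arm: Moves the arm, as the interface text tells. Its arguments: {"type":"object","properties":{"increments":{"type":"array"},"newtons":{"type":"number"}},"required":["increments"]}

```bash
mkdir -p pics
cat > h.py <<'E'
import numpy as np, cv2
from rig import env
def snap(n,f,crop=None,scale=1):
    d=env.get_image(n); im=d["color"]
    if crop: x0,y0,x1,y1=crop; im=im[y0:y1,x0:x1]
    if scale!=1: im=cv2.resize(im,None,fx=scale,fy=scale,interpolation=cv2.INTER_CUBIC)
    cv2.imwrite("pics/"+f,im); np.savez("pics/"+f[:-4]+".npz",K=d["camera_matrix"],r=d["rvec"],t=d["tvec"]); return d
def cam(f):
    a=np.load("pics/"+f+".npz"); return a["K"],a["r"],a["t"]
def back(c,px,z):
    K,r,t=c; R=cv2.Rodrigues(np.asarray(r))[0]; t=np.ravel(t)
    o=-R.T@t; d=R.T@np.linalg.inv(K)@np.array([px[0],px[1],1.]); return o+d*(z-o[2])/d[2]
def proj(c,P):
    return cv2.projectPoints(np.asarray(P,float).reshape(-1,3),np.asarray(c[1]),np.asarray(c[2]),c[0],None)[0].reshape(-1,2)
E
python3 - <<'E'
from h import *
for n in("top","scene"):
    d=snap(n,n+"0.png",scale=1.42)
    R=cv2.Rodrigues(d["rvec"])[0]; print(n,-R.T@np.ravel(d["tvec"]),d["camera_matrix"][0,0])
s=env.observe();print(s)
E
```

```text
top [0.34053848 0.00949981 1.18856598] 399.9328612531578
scene [0.98749535 0.76546151 0.90682842] 436.3542505937417
{'time_s': 0.1, 'q': array([ 5.68786426e+01,  2.18372680e+01,  7.43776312e+01, -6.25274091e-04,
        8.38580442e+01, -1.23375008e+01]), 'qvel': array([ 0.03260482, -0.07946236, -0.1644945 ,  0.0696416 ,  0.1545973 ,
       -0.0030291 ]), 'joint_efforts': array([ 4.29127205e-03, -4.49219549e+01, -2.31658834e+01, -1.02487252e-04,
        3.64823711e-03, -2.64799276e-06]), 'position': array([0.19516287, 0.51417211, 0.40418845]), 'tool_rot': array([[ 3.54842030e-01,  9.34926020e-01, -6.86554354e-04],
       [ 9.34925441e-01, -3.54842598e-01, -1.07217217e-03],
       [-1.24602039e-03, -2.61425384e-04, -9.99999190e-01]]), 'ft_force': array([ 0.83467633, -0.63393379,  0.28182638]), 'wrist_torque': array([ 0.02507454,  0.01925741, -0.02716957]), 'grip_width': 0.08575773667868833}
```

View pics/top0.png

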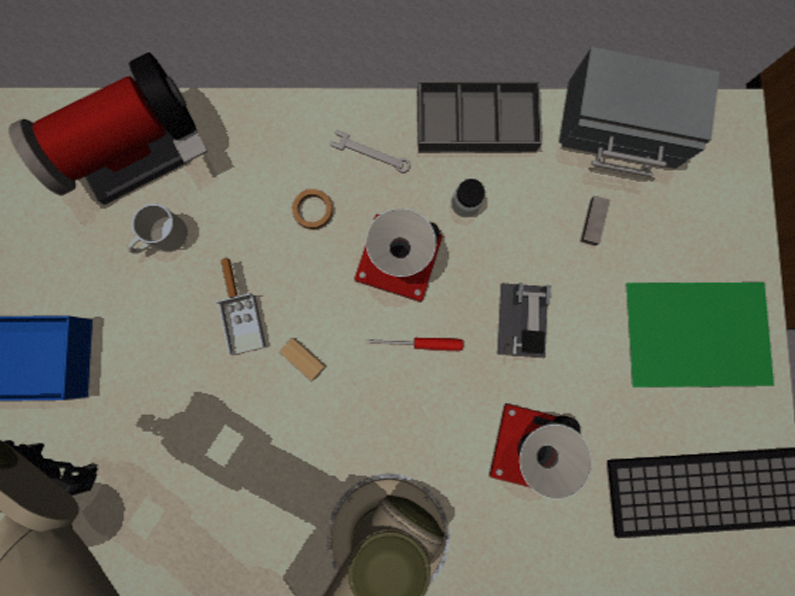

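View pics/scene0.png

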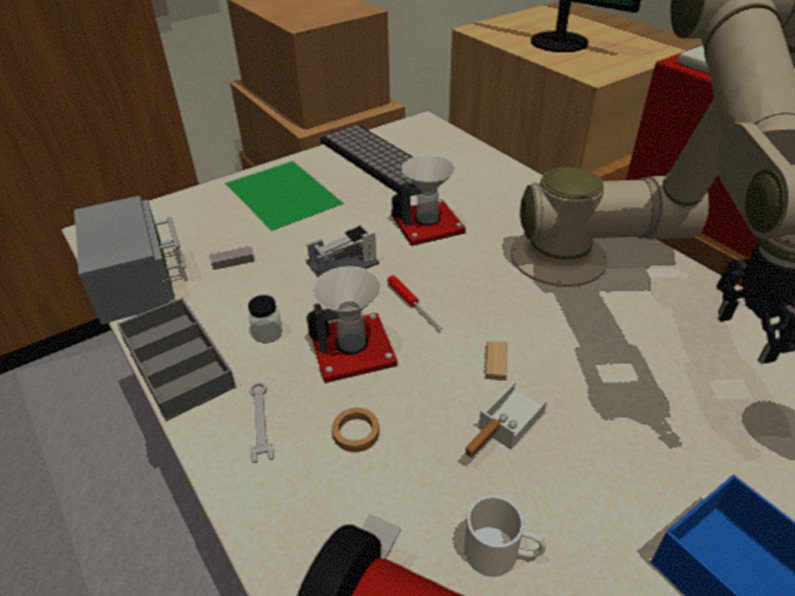

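The top view has world x up and y left. The far polisher is at about (400,250), the scoop at (240,310) with its handle pointing up and its lip down, and the pedal at (525,320) with its pad at (533,343). Next I'll zoom in to get precise poses.

Run:
```python
from h import *
d=env.get_image("top"); im=d["color"]
np.savez("pics/top.npz",K=d["camera_matrix"],r=d["rvec"],t=d["tvec"])
d2=env.get_image("scene"); np.savez("pics/scene.npz",K=d2["camera_matrix"],r=d2["rvec"],t=d2["tvec"])
def c(im,x,y,w,h,s,W=None): return cv2.resize(im[y:y+h,x:x+w],None,fx=s,fy=s,interpolation=cv2.INTER_CUBIC)
a=c(im,140,175,50,80,6); b=c(im,245,140,70,80,6)[:, :]; e=c(im,345,190,50,80,6)
# tiles: scoop origin(140,175), polisher origin (245,140), pedal (345,190), scale 6 -> 300+420+300
m=np.hstack([a,b,e]); m=cv2.resize(m,None,fx=.78,fy=.78,interpolation=cv2.INTER_AREA); print(m.shape)
s=d2["color"]
f=cv2.resize(s[100:280,190:400],None,fx=.0+3.0,fy=3.0)
cv2.imwrite("pics/c1.png",m); cv2.imwrite("pics/raw_top.png",im); cv2.imwrite("pics/raw_scene.png",s)
```

```text
(374, 796, 3)
```

View pics/c1.png

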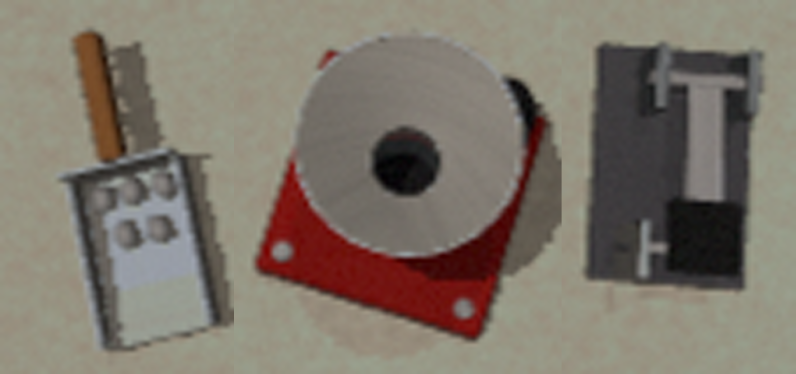

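```bash
cat > fit.py <<'E'
from h import *
from scipy.optimize import least_squares
c=cam("top"); s=4.68
def o(px,x0,ox,oy): return [(px[0]-x0)/s+ox,(px[1])/s+oy]
def T(p,L): 
    L=np.array(L)/1000.; C,S=np.cos(p[2]),np.sin(p[2]); return np.c_[p[0]+C*L[:,0]-S*L[:,1],p[1]+S*L[:,0]+C*L[:,1],L[:,2]]
def fit(n,px,L,p0):
    r=least_squares(lambda p:(proj(c,T(p,L))-px).ravel(),p0,loss="soft_l1")
    print(n,np.round(r.x,4),np.degrees(r.x[2]).round(2)); print(np.round((proj(c,T(r.x,L))-px),1).tolist()); return r.x
sc=fit("scoop",np.array([o(q,0,140,175) for q in[(62,178),(178,151),(105,350),(216,325),(75,38),(102,35)]]),
 [(46,35,50),(46,-35,50),(-63,35,12),(-63,-35,12),(127,8,56),(127,-8,56)],[.45,.3,.2])
pe=fit("pedal",np.array([o(q,561.6,345,190) for q in[(601,43),(588,278),(744,288),(757,47),(670,198),(742,200),(738,275),(666,268)]]),
 [(75,50,8),(-75,50,8),(-75,-50,8),(75,-50,8),(-25,22,68),(-25,-22,68),(-69,-22,68),(-69,22,68)],[.45,-.25,0])
po=fit("pol",np.array([o(q,234,245,140) for q in[(409,145),(257,270),(478,338),(546,118),(328,52)]]),
 [(0,0,165),(-75,75,20),(-75,-75,20),(75,-75,20),(75,75,20)],[.6,0,-.2])
for k in range(4): pass
np.savez("poses.npz",sc=sc,pe=pe,po=po)
E
cat > ov.py <<'E'
from h import *
import fit as F
im=cv2.imread("pics/raw_scene.png"); c=cam("scene"); k=4
P=np.load("poses.npz")
def tile(x,y,w,h,p,Ls):
    t=cv2.resize(im[y:y+h,x:x+w],None,fx=k,fy=k,interpolation=cv2.INTER_CUBIC)
    for L in Ls:
        q=((proj(c,F.T(p,L))-[x,y]+.5)*k).astype(int)
        cv2.polylines(t,[q.reshape(-1,1,2)],True,(0,255,0),1)
    return t
ci=lambda r,z:[(r*np.cos(a),r*np.sin(a),z) for a in np.linspace(0,6.28,40)]
sq=lambda a,b,e,f,z:[(a,e,z),(a,f,z),(b,f,z),(b,e,z)]
t1=tile(320,265,70,65,P["sc"],[[(46,35,50),(46,-35,50)],sq(-63,46,-35,35,0),sq(46,127,-8,8,56),[(-63,-35,12),(-63,35,12)]])
t2=tile(210,185,75,85,P["po"],[ci(65,165),sq(-75,75,-75,75,20)])
t3=tile(210,145,65,55,P["pe"],[sq(-75,75,-50,50,8),sq(-69,-25,-22,22,68)])
m=np.zeros((480,800,3),np.uint8)
m[:340,:300]=t2[:, :300]; m[:260,300:580]=t1; m[260:480,300:560]=t3
cv2.imwrite("pics/ov.png",m)
E
python3 ov.py
```

```text
scoop [0.4295 0.2975 0.206 ] 11.8
[[-0.7, -0.5], [-1.1, 0.2], [0.5, 0.6], [0.5, 0.9], [0.3, -0.3], [0.1, -0.8]]
pedal [ 0.4308 -0.2894 -0.0591] -3.39
[[0.3, 0.0], [1.7, 0.2], [2.1, -0.2], [0.2, 1.0], [-1.0, -0.5], [-0.9, -0.1], [-0.3, -0.4], [-0.5, 0.3]]
pol [ 0.5617 -0.026  -0.3088] -17.69
[[0.1, 0.0], [-0.8, 0.0], [0.6, 0.6], [0.6, -0.0], [-0.7, -0.7]]
```

View pics/ov.png

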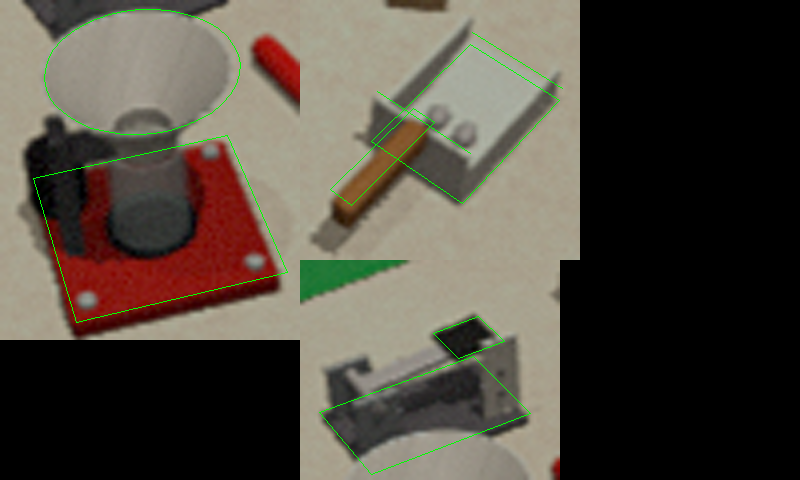

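The projections of the fitted poses agree with the scene view to a few mm. The scoop is about 2–3 mm off, so I'll refit it with both views and plan the approach.

```bash
cat > goto.py <<'E'
from h import *
from scipy.spatial.transform import Rotation as Ro
def delta(pos,R,s=None):
    s=s or env.observe(); R0=s["tool_rot"]
    d=R0.T@(np.array(pos)-s["position"])*100; w=Ro.from_matrix(R0.T@R).as_rotvec()
    print("from",s["position"].round(4),"tool-frame shift cm",d.round(2),"rotvec",w.round(4)); return d,w
def rows(pos,R,n):
    """world-straight path with slerp: per-row tool increments (shift, rot)"""
    s=env.observe(); R0=s["tool_rot"]; w=Ro.from_matrix(R0.T@R).as_rotvec(); D=(np.array(pos)-s["position"])*100/n
    for i in range(n):
        Ri=R0@Ro.from_rotvec(w*i/n).as_matrix(); print((Ri.T@D).round(2),(w/n).round(4))
def down(yaw): # tool x horizontal at angle yaw, z down
    return np.c_[[np.cos(yaw),np.sin(yaw),0],[np.sin(yaw),-np.cos(yaw),0],[0,0,-1]]
E
python3 - <<'E'
from goto import *
import fit as F
c1,c2=cam("top"),cam("scene")
t=np.array([F.o(q,0,140,175) for q in[(62,178),(178,151),(105,350),(216,325),(75,38),(102,35)]])
Lt=[(46,35,50),(46,-35,50),(-63,35,12),(-63,-35,12),(127,8,56),(127,-8,56)]
s=np.array([[(x-300)/4+320-.5,y/4+265-.5] for x,y in[(462,202),(375,97),(472,162),(333,200),(357,209),(558,100)]])
Ls=[(46,35,0),(46,-35,50),(46,35,50),(127,-8,56),(127,8,56),(-63,35,0)]
f=lambda p:np.r_[(proj(c1,F.T(p,Lt))-t).ravel(),(proj(c2,F.T(p,Ls))-s).ravel()]
r=least=F.least_squares(f,F.sc,loss="soft_l1"); print(r.x,f(r.x).reshape(-1,2).round(1).tolist())
p=r.x; np.save("sc.npy",p)
g=F.T(p,[(82,0,45)])[0]; print("grasp",g)
delta([g[0],g[1],.32],down(p[2]+np.pi/2))
E
```

```text
scoop [0.4295 0.2975 0.206 ] 11.8
[[-0.7, -0.5], [-1.1, 0.2], [0.5, 0.6], [0.5, 0.9], [0.3, -0.3], [0.1, -0.8]]
pedal [ 0.4308 -0.2894 -0.0591] -3.39
[[0.3, 0.0], [1.7, 0.2], [2.1, -0.2], [0.2, 1.0], [-1.0, -0.5], [-0.9, -0.1], [-0.3, -0.4], [-0.5, 0.3]]
pol [ 0.5617 -0.026  -0.3088] -17.69
[[0.1, 0.0], [-0.8, 0.0], [0.6, 0.6], [0.6, -0.0], [-0.7, -0.7]]
[0.43040106 0.29807882 0.22040245] [[-1.1, -0.6], [-1.6, -0.3], [0.6, 0.4], [0.6, 0.3], [-0.5, -0.4], [-0.7, -1.0], [0.3, 0.6], [0.5, -0.9], [-0.1, -1.8], [-0.2, -1.7], [-0.7, -0.2], [0.2, 0.0]]
grasp [0.51041744 0.31600586 0.045     ]
from [0.1952 0.5142 0.4043] tool-frame shift cm [-7.33 36.51  8.43] rotvec [-4.000e-04  8.000e-04 -5.832e-01]
```

>>> step_arm:
  increments:
    - {"x": -0.73,"y": 3.65,"z": 0.84,"gripper": 6}
    - {"x": -0.73,"y": 3.65,"z": 0.84}
    - {"x": -0.73,"y": 3.65,"z": 0.84}
    - {"x": -0.73,"y": 3.65,"z": 0.84}
    - {"x": -0.73,"y": 3.65,"z": 0.84}
    - {"x": -0.73,"y": 3.65,"z": 0.84}
    - {"x": -0.73,"y": 3.65,"z": 0.84}
    - {"x": -0.73,"y": 3.65,"z": 0.84}
    - {"x": -0.73,"y": 3.65,"z": 0.84}
    - {"x": -0.73,"y": 3.65,"z": 0.84}
    - {"wz": -0.0972}
    - {"wz": -0.0972}
    - {"wz": -0.0972}
    - {"wz": -0.0972}
    - {"wz": -0.0972}
    - {"wz": -0.0972}
    - {}
    - {}

```text
invalid input at $.increments[0]: expected keys x, y, z, wx, wy, wz, gripper
```

Run:
```python
from goto import *
snap("wrist","w1.png"); d=env.get_image("top"); im=d["color"]; snap("scene","s1.png")
a=cv2.imread("pics/w1.png"); b=cv2.imread("pics/s1.png")
cv2.imwrite("pics/v1.png",cv2.resize(np.hstack([a,b]),(800,300)))
sc=np.load("sc.npy"); import fit as F
g=F.T(sc,[(82,0,45),(127,0,56),(46,35,50),(46,-35,50),(127,8,56),(127,-8,56)]); print(proj(cam("w1"),g).round(0).tolist())
print(env.observe()["ft_force"]); delta([g[0][0],g[0][1],.2],down(sc[2]+np.pi/2))
m=a.copy()
for q in proj(cam("w1"),g): cv2.circle(m,tuple(int(v) for v in q),3,(0,255,0),-1)
cv2.imwrite("pics/v1.png",np.hstack([m,b])[:,:] if 0 else cv2.resize(m,None,fx=1.2,fy=1.2))
```

```text
scoop [0.4295 0.2975 0.206 ] 11.8
[[-0.7, -0.5], [-1.1, 0.2], [0.5, 0.6], [0.5, 0.9], [0.3, -0.3], [0.1, -0.8]]
pedal [ 0.4308 -0.2894 -0.0591] -3.39
[[0.3, 0.0], [1.7, 0.2], [2.1, -0.2], [0.2, 1.0], [-1.0, -0.5], [-0.9, -0.1], [-0.3, -0.4], [-0.5, 0.3]]
pol [ 0.5617 -0.026  -0.3088] -17.69
[[0.1, 0.0], [-0.8, 0.0], [0.6, 0.6], [0.6, -0.0], [-0.7, -0.7]]
[[228.0, 438.0], [245.0, 464.0], [233.0, 415.0], [193.0, 435.0], [250.0, 462.0], [241.0, 466.0]]
[ 0.32517904 -0.57510118  0.11691378]
from [0.1952 0.5142 0.4046] tool-frame shift cm [-7.33 36.51 20.45] rotvec [-2.000e-04  3.000e-04 -5.832e-01]
```

View pics/v1.png

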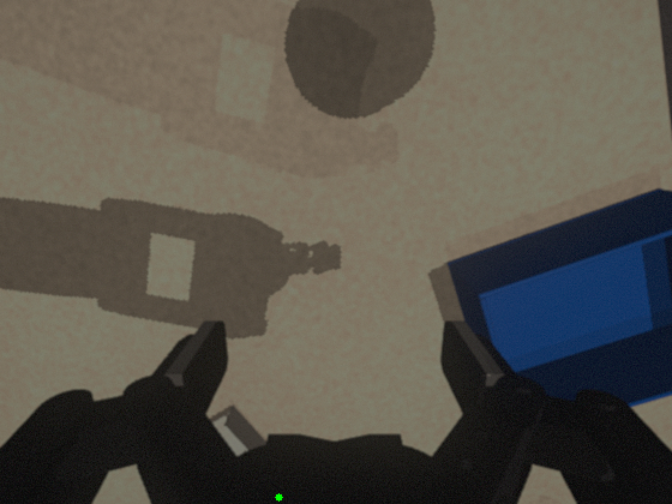

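The call was refused because every row needs all the keys, so the arm hasn't moved and the picture shows only the start pose. I'll send it again with full rows.

>>> step_arm:
  increments:
    - {"x": -0.73,"y": 3.65,"z": 0.84,"wx": 0,"wy": 0,"wz": 0,"gripper": 6}
    - {"x": -0.73,"y": 3.65,"z": 0.84,"wx": 0,"wy": 0,"wz": 0,"gripper": 6}
    - {"x": -0.73,"y": 3.65,"z": 0.84,"wx": 0,"wy": 0,"wz": 0,"gripper": 6}
    - {"x": -0.73,"y": 3.65,"z": 0.84,"wx": 0,"wy": 0,"wz": 0,"gripper": 6}
    - {"x": -0.73,"y": 3.65,"z": 0.84,"wx": 0,"wy": 0,"wz": 0,"gripper": 6}
    - {"x": -0.73,"y": 3.65,"z": 0.84,"wx": 0,"wy": 0,"wz": 0,"gripper": 6}
    - {"x": -0.73,"y": 3.65,"z": 0.84,"wx": 0,"wy": 0,"wz": 0,"gripper": 6}
    - {"x": -0.73,"y": 3.65,"z": 0.84,"wx": 0,"wy": 0,"wz": 0,"gripper": 6}
    - {"x": -0.73,"y": 3.65,"z": 0.84,"wx": 0,"wy": 0,"wz": 0,"gripper": 6}
    - {"x": -0.73,"y": 3.65,"z": 0.84,"wx": 0,"wy": 0,"wz": 0,"gripper": 6}
    - {"x": 0,"y": 0,"z": 0,"wx": 0,"wy": 0,"wz": -0.097,"gripper": 6}
    - {"x": 0,"y": 0,"z": 0,"wx": 0,"wy": 0,"wz": -0.097,"gripper": 6}
    - {"x": 0,"y": 0,"z": 0,"wx": 0,"wy": 0,"wz": -0.097,"gripper": 6}
    - {"x": 0,"y": 0,"z": 0,"wx": 0,"wy": 0,"wz": -0.097,"gripper": 6}
    - {"x": 0,"y": 0,"z": 0,"wx": 0,"wy": 0,"wz": -0.097,"gripper": 6}
    - {"x": 0,"y": 0,"z": 0,"wx": 0,"wy": 0,"wz": -0.097,"gripper": 6}
    - {"x": 0,"y": 0,"z": 0,"wx": 0,"wy": 0,"wz": 0,"gripper": 6}
    - {"x": 0,"y": 0,"z": 0,"wx": 0,"wy": 0,"wz": 0,"gripper": 6}

```text
time_s: 2.15
position: [0.5105, 0.3164, 0.3207]
tool_rot: [[-0.215, 0.977, -0.0], [0.977, 0.215, -0.0], [-0.0, -0.0, -1.0]]
ft_force: [0.1, 0.9, 0.6]
grip_width: 0.06
```

```bash
sed -i 's/^    print(n,.*return r.x/    return r.x/' fit.py
python3 - <<'E'
from goto import *
import fit as F
snap("wrist","w2.png")
sc=np.load("sc.npy"); m=cv2.imread("pics/w2.png")
for L in ([(46,35,50),(46,-35,50)],[(46,8,56),(127,8,56),(127,-8,56),(46,-8,56)],[(-63,-35,12),(-63,35,12)]):
    cv2.polylines(m,[proj(cam("w2"),F.T(sc,L)).astype(int).reshape(-1,1,2)],True,(0,255,0),1)
cv2.imwrite("pics/v2.png",m)
E
```

```text
(no output)
```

View pics/v2.png

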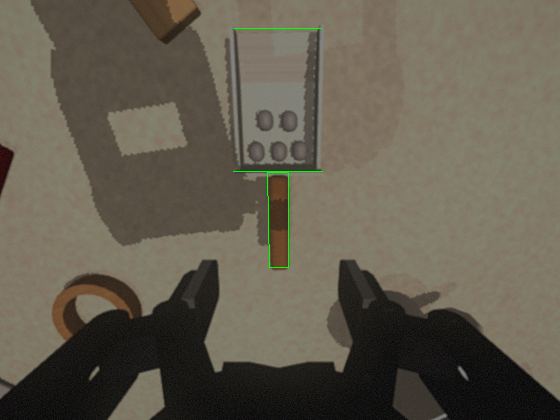

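The overlay matches the handle (269–289, 172–268) and the pan, and all five slugs are inside. Next I descend and grip.

>>> step_arm:
  increments:
    - {"x": 0,"y": 0,"z": 2,"wx": 0,"wy": 0,"wz": 0,"gripper": 6}
    - {"x": 0,"y": 0,"z": 2.5,"wx": 0,"wy": 0,"wz": 0,"gripper": 6}
    - {"x": 0,"y": 0,"z": 2.5,"wx": 0,"wy": 0,"wz": 0,"gripper": 6}
    - {"x": 0,"y": 0,"z": 2.5,"wx": 0,"wy": 0,"wz": 0,"gripper": 6}
    - {"x": 0,"y": 0,"z": 1.5,"wx": 0,"wy": 0,"wz": 0,"gripper": 6}
    - {"x": 0,"y": 0,"z": 1,"wx": 0,"wy": 0,"wz": 0,"gripper": 6}
    - {"x": 0,"y": 0,"z": 0,"wx": 0,"wy": 0,"wz": 0,"gripper": 4}
    - {"x": 0,"y": 0,"z": 0,"wx": 0,"wy": 0,"wz": 0,"gripper": 2.5}
    - {"x": 0,"y": 0,"z": 0,"wx": 0,"wy": 0,"wz": 0,"gripper": 1}
    - {"x": 0,"y": 0,"z": 0,"wx": 0,"wy": 0,"wz": 0,"gripper": 0}
    - {"x": 0,"y": 0,"z": 0,"wx": 0,"wy": 0,"wz": 0,"gripper": 0}
    - {"x": 0,"y": 0,"z": 0,"wx": 0,"wy": 0,"wz": 0,"gripper": 0}
    - {"x": 0,"y": 0,"z": 0,"wx": 0,"wy": 0,"wz": 0,"gripper": 0}
  newtons: 90

```text
time_s: 3.5
position: [0.5108, 0.3164, 0.2019]
tool_rot: [[-0.217, 0.976, 0.002], [0.976, 0.217, 0.001], [0.0, 0.002, -1.0]]
ft_force: [-0.8, -0.4, 6.5]
grip_width: 0.0147
```

>>> step_arm:
  increments:
    - {"x": 0,"y": 0,"z": -0.5,"wx": 0,"wy": 0,"wz": 0,"gripper": 0}
    - {"x": 0,"y": 0,"z": -1,"wx": 0,"wy": 0,"wz": 0,"gripper": 0}
    - {"x": 0,"y": 0,"z": -1.5,"wx": 0.02,"wy": 0,"wz": 0,"gripper": 0}
    - {"x": 0,"y": 0,"z": -2,"wx": 0.02,"wy": 0,"wz": 0,"gripper": 0}
    - {"x": 0,"y": 0,"z": -2,"wx": 0.02,"wy": 0,"wz": 0,"gripper": 0}
    - {"x": 0,"y": 0,"z": -2,"wx": 0.02,"wy": 0,"wz": 0,"gripper": 0}
    - {"x": 0,"y": 0,"z": -1.5,"wx": 0.02,"wy": 0,"wz": 0,"gripper": 0}
    - {"x": 0,"y": 0,"z": -1,"wx": 0,"wy": 0,"wz": 0,"gripper": 0}
    - {"x": 0,"y": 0,"z": 0,"wx": 0,"wy": 0,"wz": 0,"gripper": 0}
    - {"x": 0,"y": 0,"z": 0,"wx": 0,"wy": 0,"wz": 0,"gripper": 0}

```text
time_s: 4.5
position: [0.5148, 0.3173, 0.3151]
tool_rot: [[-0.217, 0.971, -0.098], [0.976, 0.216, -0.022], [-0.0, -0.1, -0.995]]
ft_force: [-0.6, -0.2, -2.7]
grip_width: 0.0142
```

```bash
cat > plan.py <<'E'
from goto import *
P=np.load("poses.npz")["po"]; fn=np.array([P[0],P[1],0])
g=np.array([0,-.082,.202])          # scoop origin in tool frame
lipT=g+np.array([0,-.063,-.012])    # lip in tool frame (tool y = scoop x, tool z = -scoop z)
def pose(yaw,tilt,lip):  # tilt>0 = lip down
    R=down(yaw+np.pi/2)@Ro.from_rotvec([-tilt,0,0]).as_matrix(); return np.array(lip)-R@lipT,R
def show(seq,s):
    p,R=s
    for p1,R1 in seq:
        print((R.T@(p1-p)*100).round(2),Ro.from_matrix(R.T@R1).as_rotvec().round(3)); p,R=p1,R1
E
python3 - <<'E'
from plan import *
s=env.observe(); print(s["position"],s["tool_rot"].round(3),s["ft_force"],s["q"].round(1),s["grip_width"])
y=np.radians(-42.5); u=np.array([np.cos(y),np.sin(y),0])
p1,R1=pose(y,0,fn+.03*u+[0,0,.225]); print("level TCP",p1)
p0,R0=s["position"],s["tool_rot"]
# stage 1: 20 rows
n=20; w=Ro.from_matrix(R0.T@R1).as_rotvec(); f=lambda t:t*t*(3-2*t)
show([(p0+(p1-p0)*f(i/n),R0@Ro.from_rotvec(w*f(i/n)).as_matrix()) for i in range(1,n+1)],(p0,R0))
print("pour")
show([pose(y,np.radians(3*i),fn+.03*u+[0,0,.225-.04*i/19]) for i in range(1,20)],(p1,R1))
E
```

```text
[0.51482509 0.31734543 0.31505685] [[-0.217  0.971 -0.098]
 [ 0.976  0.216 -0.022]
 [-0.    -0.1   -0.995]] [-0.62178265 -0.20344347 -2.71827851] [ 20.3  32.2  71.9   0.8  81.5 -82.4] 0.014167972044645328
level TCP [ 0.69076088 -0.14419986  0.415     ]
[-0.35  0.04 -0.08] [-0.001  0.     0.007]
[-1.01  0.13 -0.22] [-0.002  0.001  0.02 ]
[-1.59  0.24 -0.35] [-0.003  0.002  0.031]
[-2.09  0.39 -0.47] [-0.004  0.002  0.042]
[-2.51  0.58 -0.57] [-0.005  0.003  0.05 ]
[-2.83  0.81 -0.65] [-0.006  0.003  0.057]
[-3.05  1.07 -0.72] [-0.006  0.003  0.063]
[-3.18  1.35 -0.77] [-0.007  0.003  0.067]
[-3.21  1.63 -0.8 ] [-0.007  0.004  0.07 ]
[-3.15  1.9  -0.82] [-0.007  0.004  0.072]
[-3.    2.12 -0.82] [-0.007  0.004  0.072]
[-2.78  2.29 -0.8 ] [-0.007  0.004  0.07 ]
[-2.5   2.39 -0.76] [-0.007  0.003  0.067]
[-2.19  2.39 -0.7 ] [-0.006  0.003  0.063]
[-1.84  2.3  -0.63] [-0.006  0.003  0.057]
[-1.49  2.1  -0.54] [-0.005  0.003  0.05 ]
[-1.15  1.8  -0.44] [-0.004  0.002  0.042]
[-0.81  1.4  -0.33] [-0.003  0.002  0.031]
[-0.48  0.9  -0.21] [-0.002  0.001  0.02 ]
[-0.16  0.32 -0.07] [-0.001  0.     0.007]
pour
[ 0.   -1.01 -0.52] [-0.052  0.     0.   ]
[-0.   -1.03 -0.52] [-0.052  0.     0.   ]
[ 0.   -1.04 -0.52] [-0.052 -0.    -0.   ]
[ 0.   -1.05 -0.52] [-0.052  0.    -0.   ]
[-0.   -1.06 -0.53] [-0.052 -0.    -0.   ]
[ 0.   -1.07 -0.53] [-0.052 -0.     0.   ]
[ 0.   -1.08 -0.53] [-0.052  0.    -0.   ]
[ 0.   -1.09 -0.54] [-0.052  0.    -0.   ]
[-0.   -1.1  -0.54] [-0.052 -0.     0.   ]
[ 0.   -1.11 -0.55] [-0.052 -0.     0.   ]
[-0.   -1.12 -0.55] [-0.052 -0.    -0.   ]
[ 0.   -1.13 -0.56] [-0.052  0.     0.   ]
[-0.   -1.14 -0.56] [-0.052  0.     0.   ]
[ 0.   -1.15 -0.57] [-0.052  0.     0.   ]
[-0.   -1.16 -0.58] [-0.052 -0.     0.   ]
[-0.   -1.16 -0.58] [-0.052  0.     0.   ]
[ 0.   -1.17 -0.59] [-0.052 -0.     0.   ]
[ 0.   -1.18 -0.6 ] [-0.052 -0.     0.   ]
[-0.   -1.18 -0.61] [-0.052  0.    -0.   ]
```

>>> step_arm:
  increments:
    - {"x": 0,"y": 0,"z": -1,"wx": 0,"wy": 0,"wz": 0,"gripper": 0}
    - {"x": 0,"y": 0,"z": -2,"wx": 0,"wy": 0,"wz": 0,"gripper": 0}
    - {"x": 0,"y": 0,"z": -2.5,"wx": 0,"wy": 0,"wz": 0,"gripper": 0}
    - {"x": 0,"y": 0,"z": -2.5,"wx": 0,"wy": 0,"wz": 0,"gripper": 0}
    - {"x": 0,"y": 0,"z": -1.5,"wx": 0,"wy": 0,"wz": 0,"gripper": 0}
    - {"x": -0.4,"y": 0.04,"z": -0.5,"wx": 0,"wy": 0,"wz": 0.01,"gripper": 0}
    - {"x": -1.01,"y": 0.13,"z": 0,"wx": 0,"wy": 0,"wz": 0.02,"gripper": 0}
    - {"x": -1.59,"y": 0.24,"z": 0,"wx": 0,"wy": 0,"wz": 0.03,"gripper": 0}
    - {"x": -2.1,"y": 0.4,"z": 0,"wx": 0,"wy": 0,"wz": 0.042,"gripper": 0}
    - {"x": -2.5,"y": 0.6,"z": 0,"wx": 0,"wy": 0,"wz": 0.05,"gripper": 0}
    - {"x": -2.8,"y": 0.8,"z": 0,"wx": 0,"wy": 0,"wz": 0.057,"gripper": 0}
    - {"x": -3,"y": 1.1,"z": 0,"wx": 0,"wy": 0,"wz": 0.063,"gripper": 0}
    - {"x": -3,"y": 1.3,"z": 0,"wx": 0,"wy": 0,"wz": 0.067,"gripper": 0}
    - {"x": -2.8,"y": 1.5,"z": 0,"wx": 0,"wy": 0,"wz": 0.07,"gripper": 0}
    - {"x": -2.2,"y": 1.3,"z": 0,"wx": 0,"wy": 0,"wz": 0.065,"gripper": 0}
    - {"x": -1.5,"y": 1,"z": 0,"wx": 0,"wy": 0,"wz": 0.045,"gripper": 0}
    - {"x": -0.8,"y": 0.5,"z": 0,"wx": 0,"wy": 0,"wz": 0.02,"gripper": 0}
    - {"x": 0,"y": 0,"z": 0,"wx": 0,"wy": 0,"wz": 0,"gripper": 0}

```text
time_s: 6.3
position: [0.6119, 0.0779, 0.4113]
tool_rot: [[0.313, 0.945, -0.098], [0.948, -0.317, -0.022], [-0.052, -0.087, -0.995]]
ft_force: [-0.6, 0.1, -3.4]
grip_width: 0.0145
```

Run:
```python
from plan import *
s=env.observe(); print(s["position"],s["q"].round(1),s["grip_width"])
y=np.radians(-42.5); u=np.array([np.cos(y),np.sin(y),0])
p1,R1=pose(y,np.radians(-3),fn+.03*u+[0,0,.225])
p0,R0=s["position"],s["tool_rot"]
n=12; w=Ro.from_matrix(R0.T@R1).as_rotvec(); f=lambda t:t*t*(3-2*t)
show([(p0+(p1-p0)*f(i/n),R0@Ro.from_rotvec(w*f(i/n)).as_matrix()) for i in range(1,n+1)],(p0,R0))
```

```text
[0.6119283  0.07790971 0.4113022 ] [ -3.5  29.4  60.7  -1.6  95.5 -75.2] 0.01451872093346755
[-0.37  0.3   0.  ] [-0.     0.002  0.008]
[-1.02  0.85  0.  ] [-0.001  0.004  0.023]
[-1.52  1.31 -0.  ] [-0.002  0.007  0.034]
[-1.85  1.71 -0.01] [-0.002  0.008  0.043]
[-2.01  2.03 -0.03] [-0.003  0.009  0.049]
[-2.02  2.25 -0.04] [-0.003  0.01   0.052]
[-1.9   2.35 -0.05] [-0.003  0.01   0.052]
[-1.68  2.31 -0.06] [-0.003  0.009  0.049]
[-1.38  2.11 -0.06] [-0.002  0.008  0.043]
[-1.02  1.73 -0.05] [-0.002  0.007  0.034]
[-0.64  1.17 -0.04] [-0.001  0.004  0.023]
[-0.22  0.43 -0.01] [-0.     0.002  0.008]
```

>>> step_arm:
  increments:
    - {"x": -0.4,"y": 0.3,"z": 0,"wx": 0,"wy": 0.002,"wz": 0.008,"gripper": 0}
    - {"x": -1,"y": 0.85,"z": 0,"wx": -0.001,"wy": 0.004,"wz": 0.023,"gripper": 0}
    - {"x": -1.5,"y": 1.3,"z": 0,"wx": -0.002,"wy": 0.007,"wz": 0.034,"gripper": 0}
    - {"x": -1.85,"y": 1.7,"z": 0,"wx": -0.002,"wy": 0.008,"wz": 0.043,"gripper": 0}
    - {"x": -2,"y": 2,"z": 0,"wx": -0.003,"wy": 0.009,"wz": 0.049,"gripper": 0}
    - {"x": -2,"y": 2.25,"z": 0,"wx": -0.003,"wy": 0.01,"wz": 0.052,"gripper": 0}
    - {"x": -1.9,"y": 2.35,"z": -0.05,"wx": -0.003,"wy": 0.01,"wz": 0.052,"gripper": 0}
    - {"x": -1.7,"y": 2.3,"z": -0.06,"wx": -0.003,"wy": 0.009,"wz": 0.049,"gripper": 0}
    - {"x": -1.4,"y": 2.1,"z": -0.06,"wx": -0.002,"wy": 0.008,"wz": 0.043,"gripper": 0}
    - {"x": -1,"y": 1.7,"z": -0.05,"wx": -0.002,"wy": 0.007,"wz": 0.034,"gripper": 0}
    - {"x": -0.64,"y": 1.2,"z": -0.04,"wx": -0.001,"wy": 0.004,"wz": 0.023,"gripper": 0}
    - {"x": -0.22,"y": 0.4,"z": 0,"wx": 0,"wy": 0.002,"wz": 0.008,"gripper": 0}
    - {"x": 0,"y": 0,"z": 0,"wx": 0,"wy": 0,"wz": 0,"gripper": 0}
    - {"x": 0,"y": 0,"z": 0,"wx": 0,"wy": 0,"wz": 0,"gripper": 0}

```text
time_s: 7.7
position: [0.6972, -0.1482, 0.4069]
tool_rot: [[0.674, 0.738, -0.039], [0.739, -0.673, 0.036], [0.0, -0.053, -0.999]]
ft_force: [-0.8, 0.6, -2.7]
grip_width: 0.0146
```

Run:
```python
from plan import *
import fit as F
s=env.observe(); print(s["position"],s["tool_rot"].round(3),s["q"].round(1),s["grip_width"])
snap("top","t3.png");snap("scene","s3.png");snap("wrist","w3.png")
R,p=s["tool_rot"],s["position"]
Rs=R@np.diag([1,1,1]); 
def sp(L): # scoop-frame mm -> world
    L=np.array(L)/1000.; return (R@(g[:,None]+np.c_[L[:,1],L[:,0],-L[:,2]].T)).T+p
ims=[]
for n in("t3","s3"):
    m=cv2.imread(f"pics/{n}.png"); 
    for L in([(46,35,50),(46,-35,50)],[(-63,-35,12),(-63,35,12)],[(-63,35,12),(-63,35,34)]):
        cv2.polylines(m,[proj(cam(n),sp(L)).astype(int).reshape(-1,1,2)],True,(0,255,0),1)
    c=proj(cam(n),[P[0],P[1],.165])[0].astype(int); x,y=c-[60,75]; x,y=max(x,0),max(y,0)
    ims.append(cv2.resize(m[y:y+150,x:x+120],(320,400)))
ims.append(cv2.resize(cv2.imread("pics/w3.png")[0:300,180:340],(160,300)).copy())
ims[2]=cv2.copyMakeBorder(ims[2],0,100,0,0,cv2.BORDER_CONSTANT)
cv2.imwrite("pics/v3.png",np.hstack(ims)); print("lip",sp([(-63,0,12)]),"fn",fn)
```

```text
[ 0.69718118 -0.14820296  0.40685594] [[ 0.674  0.738 -0.039]
 [ 0.739 -0.673  0.036]
 [ 0.    -0.053 -0.999]] [-21.6  39.9  41.7   1.1 101.2 -69.1] 0.014563001144183465
lip [[ 0.58281833 -0.04383821  0.22477316]] fn [ 0.56173735 -0.02597157  0.        ]
```

View pics/v3.png

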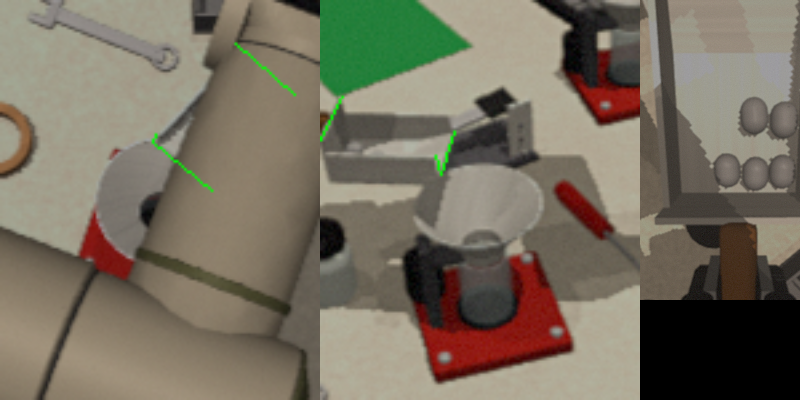

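All five slugs are still at the back of the pan, and the lip is where I computed it, inside the mouth and 27 mm from the axis. Now I pour.

>>> step_arm:
  increments:
    - {"x": 0,"y": -1.01,"z": -0.52,"wx": -0.052,"wy": 0,"wz": 0,"gripper": 0}
    - {"x": 0,"y": -1.02,"z": -0.52,"wx": -0.052,"wy": 0,"wz": 0,"gripper": 0}
    - {"x": 0,"y": -1.03,"z": -0.52,"wx": -0.052,"wy": 0,"wz": 0,"gripper": 0}
    - {"x": 0,"y": -1.04,"z": -0.52,"wx": -0.052,"wy": 0,"wz": 0,"gripper": 0}
    - {"x": 0,"y": -1.05,"z": -0.52,"wx": -0.052,"wy": 0,"wz": 0,"gripper": 0}
    - {"x": 0,"y": -1.06,"z": -0.53,"wx": -0.052,"wy": 0,"wz": 0,"gripper": 0}
    - {"x": 0,"y": -1.07,"z": -0.53,"wx": -0.052,"wy": 0,"wz": 0,"gripper": 0}
    - {"x": 0,"y": -1.08,"z": -0.53,"wx": -0.052,"wy": 0,"wz": 0,"gripper": 0}
    - {"x": 0,"y": -1.09,"z": -0.54,"wx": -0.052,"wy": 0,"wz": 0,"gripper": 0}
    - {"x": 0,"y": -1.1,"z": -0.54,"wx": -0.052,"wy": 0,"wz": 0,"gripper": 0}
    - {"x": 0,"y": -1.11,"z": -0.55,"wx": -0.052,"wy": 0,"wz": 0,"gripper": 0}
    - {"x": 0,"y": -1.12,"z": -0.55,"wx": -0.052,"wy": 0,"wz": 0,"gripper": 0}
    - {"x": 0,"y": -1.13,"z": -0.56,"wx": -0.052,"wy": 0,"wz": 0,"gripper": 0}
    - {"x": 0,"y": -1.14,"z": -0.56,"wx": -0.052,"wy": 0,"wz": 0,"gripper": 0}
    - {"x": 0,"y": -1.15,"z": -0.57,"wx": -0.052,"wy": 0,"wz": 0,"gripper": 0}
    - {"x": 0,"y": -1.16,"z": -0.58,"wx": -0.052,"wy": 0,"wz": 0,"gripper": 0}
    - {"x": 0,"y": -1.16,"z": -0.58,"wx": -0.052,"wy": 0,"wz": 0,"gripper": 0}
    - {"x": 0,"y": -1.17,"z": -0.59,"wx": -0.052,"wy": 0,"wz": 0,"gripper": 0}
    - {"x": 0,"y": -1.18,"z": -0.6,"wx": -0.052,"wy": 0,"wz": 0,"gripper": 0}
    - {"x": 0,"y": -1.18,"z": -0.61,"wx": -0.052,"wy": 0,"wz": 0,"gripper": 0}

```text
time_s: 9.85
position: [0.5224, 0.0108, 0.4086]
tool_rot: [[0.674, 0.405, 0.618], [0.739, -0.371, -0.563], [0.001, 0.836, -0.549]]
ft_force: [0.4, -0.1, -1.8]
grip_width: 0.0148
```

>>> step_arm:
  increments:
    - {"x": 0,"y": 0,"z": 0,"wx": 0,"wy": 0,"wz": 0,"gripper": 0}
    - {"x": 0,"y": 0,"z": 0,"wx": 0,"wy": 0,"wz": 0,"gripper": 0}
    - {"x": 0,"y": 0,"z": 0,"wx": 0,"wy": 0,"wz": 0,"gripper": 0}
    - {"x": 0,"y": 0,"z": 0,"wx": 0,"wy": 0,"wz": 0,"gripper": 0}
    - {"x": 0,"y": 0,"z": 0,"wx": 0,"wy": 0,"wz": 0,"gripper": 0}
    - {"x": 0,"y": 0,"z": 0,"wx": 0,"wy": 0,"wz": 0,"gripper": 0}
    - {"x": 0,"y": 0,"z": 0,"wx": 0,"wy": 0,"wz": 0,"gripper": 0}

```text
time_s: 10.55
position: [0.5234, 0.0099, 0.4083]
tool_rot: [[0.675, 0.407, 0.616], [0.738, -0.372, -0.563], [0.0, 0.834, -0.551]]
ft_force: [-0.7, -0.3, -2.9]
grip_width: 0.0147
```

Run:
```python
from plan import *
s=env.observe(); print(s["position"],s["tool_rot"].round(3),s["q"].round(1),s["grip_width"],s["ft_force"])
print("lip",s["position"]+s["tool_rot"]@lipT-fn)
snap("scene","s4.png");snap("wrist","w4.png")
c=proj(cam("s4"),[P[0],P[1],.12])[0].astype(int); x,y=c-[60,75]
a=cv2.resize(cv2.imread("pics/s4.png")[y:y+150,x:x+120],(320,400)); b=cv2.resize(cv2.imread("pics/w4.png"),(480,360)); b=cv2.copyMakeBorder(b,0,40,0,0,cv2.BORDER_CONSTANT)
cv2.imwrite("pics/v4.png",np.hstack([a,b]))
```

```text
[0.52338378 0.0099023  0.4083037 ] [[ 0.675  0.407  0.616]
 [ 0.738 -0.372 -0.563]
 [ 0.     0.834 -0.551]] [ -7.4  16.1  89.1 -53.7  36.5 -21.3] 0.014683470345136373 [-0.71502272 -0.2855038  -2.89802997]
lip [ 0.01976641 -0.01712228  0.18260817]
```

View pics/v4.png

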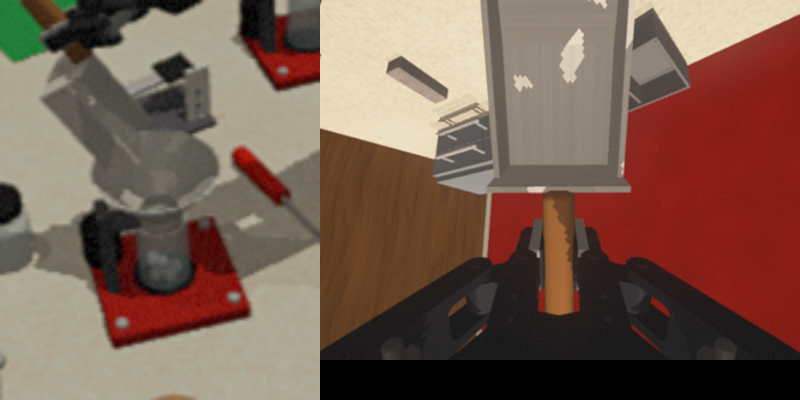

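The pan looks empty as far as the wrist view shows, and slugs are visible in the jar at (160,262). I'll level the scoop over the funnel and check the lip end.

>>> step_arm:
  increments:
    - {"x": 0,"y": 1.2,"z": -0.8,"wx": 0,"wy": 0,"wz": 0,"gripper": 0}
    - {"x": 0,"y": 2.2,"z": -1.5,"wx": 0,"wy": 0,"wz": 0,"gripper": 0}
    - {"x": 0,"y": 1.82,"z": 1.54,"wx": 0.1,"wy": 0,"wz": 0,"gripper": 0}
    - {"x": 0,"y": 1.82,"z": 1.54,"wx": 0.1,"wy": 0,"wz": 0,"gripper": 0}
    - {"x": 0,"y": 1.82,"z": 1.54,"wx": 0.1,"wy": 0,"wz": 0,"gripper": 0}
    - {"x": 0,"y": 1.82,"z": 1.54,"wx": 0.1,"wy": 0,"wz": 0,"gripper": 0}
    - {"x": 0,"y": 1.82,"z": 1.54,"wx": 0.1,"wy": 0,"wz": 0,"gripper": 0}
    - {"x": 0,"y": 1.82,"z": 1.54,"wx": 0.1,"wy": 0,"wz": 0,"gripper": 0}
    - {"x": 0,"y": 1.82,"z": 1.54,"wx": 0.1,"wy": 0,"wz": 0,"gripper": 0}
    - {"x": 0,"y": 1.82,"z": 1.54,"wx": 0.1,"wy": 0,"wz": 0,"gripper": 0}
    - {"x": 0,"y": 1.82,"z": 1.54,"wx": 0.1,"wy": 0,"wz": 0,"gripper": 0}
    - {"x": 0,"y": 1.6,"z": 1.4,"wx": 0.087,"wy": 0,"wz": 0,"gripper": 0}
    - {"x": 0,"y": 0,"z": 0,"wx": 0,"wy": 0,"wz": 0,"gripper": 0}
    - {"x": 0,"y": 0,"z": 0,"wx": 0,"wy": 0,"wz": 0,"gripper": 0}

```text
time_s: 12.05
position: [0.6878, -0.1402, 0.4129]
tool_rot: [[0.675, 0.738, 0.002], [0.738, -0.675, -0.002], [0.0, 0.003, -1.0]]
ft_force: [0.4, 0.6, -2.3]
grip_width: 0.0147
```

Run:
```python
from plan import *
s=env.observe(); print(s["position"],s["tool_rot"].round(3),s["q"].round(1))
snap("scene","s5.png");snap("wrist","w5.png")
c=proj(cam("s5"),[P[0],P[1],.06])[0].astype(int); x,y=c-[30,35]
a=cv2.resize(cv2.imread("pics/s5.png")[y:y+60,x:x+60],(400,400),interpolation=cv2.INTER_CUBIC); b=cv2.resize(cv2.imread("pics/w5.png"),(400,300)); b=cv2.copyMakeBorder(b,0,100,0,0,cv2.BORDER_CONSTANT)
cv2.imwrite("pics/v5.png",np.hstack([a,b]))
```

```text
[ 0.68783499 -0.14022722  0.41292338] [[ 0.675  0.738  0.002]
 [ 0.738 -0.675 -0.002]
 [ 0.     0.003 -1.   ]] [-21.2  38.   44.5  -0.   97.4 -68.7]
```

View pics/v5.png

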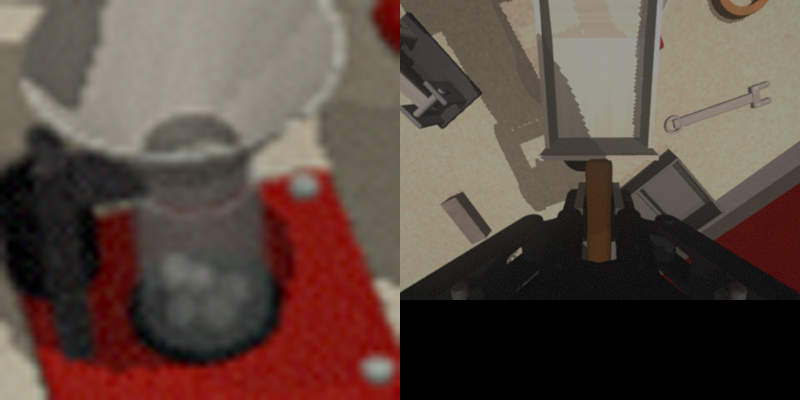

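The scoop is empty, and about five slugs lie in the jar at (160–240, 260–310). Next I carry the scoop back to its original place.

Run:
```python
from plan import *
s=env.observe(); p0,R0=s["position"],s["tool_rot"]; p1=np.array([.5108,.3164,.40]); R1=down(np.radians(102.5))
n=18; w=Ro.from_matrix(R0.T@R1).as_rotvec(); f=lambda t:t*t*(3-2*t)
show([(p0+(p1-p0)*f(i/n),R0@Ro.from_rotvec(w*f(i/n)).as_matrix()) for i in range(1,n+1)],(p0,R0))
```

```text
[ 0.19 -0.39  0.01] [ 0.     0.    -0.009]
[ 0.56 -1.11  0.03] [ 0.     0.    -0.024]
[ 0.92 -1.71  0.05] [ 0.     0.    -0.038]
[ 1.29 -2.2   0.07] [ 0.    0.   -0.05]
[ 1.68 -2.55  0.08] [ 0.    0.   -0.06]
[ 2.07 -2.77  0.09] [ 0.     0.    -0.068]
[ 2.45 -2.85  0.1 ] [ 0.     0.    -0.074]
[ 2.79 -2.8   0.11] [ 0.     0.    -0.078]
[ 3.08 -2.64  0.11] [ 0.     0.    -0.079]
[ 3.28 -2.39  0.12] [ 0.     0.    -0.079]
[ 3.37 -2.07  0.11] [ 0.     0.    -0.078]
[ 3.34 -1.71  0.11] [ 0.     0.    -0.074]
[ 3.18 -1.34  0.1 ] [ 0.     0.    -0.068]
[ 2.88 -0.99  0.09] [ 0.    0.   -0.06]
[ 2.45 -0.68  0.07] [ 0.    0.   -0.05]
[ 1.9  -0.43  0.06] [ 0.     0.    -0.038]
[ 1.22 -0.23  0.04] [ 0.     0.    -0.024]
[ 0.43 -0.07  0.01] [ 0.     0.    -0.009]
```

>>> step_arm:
  increments:
    - {"x": 0.2,"y": -0.4,"z": 0,"wx": 0,"wy": 0,"wz": -0.009,"gripper": 0}
    - {"x": 0.56,"y": -1.1,"z": 0,"wx": 0,"wy": 0,"wz": -0.024,"gripper": 0}
    - {"x": 0.92,"y": -1.7,"z": 0,"wx": 0,"wy": 0,"wz": -0.038,"gripper": 0}
    - {"x": 1.3,"y": -2.2,"z": 0,"wx": 0,"wy": 0,"wz": -0.05,"gripper": 0}
    - {"x": 1.7,"y": -2.55,"z": 0,"wx": 0,"wy": 0,"wz": -0.06,"gripper": 0}
    - {"x": 2.07,"y": -2.77,"z": 0,"wx": 0,"wy": 0,"wz": -0.068,"gripper": 0}
    - {"x": 2.45,"y": -2.85,"z": 0,"wx": 0,"wy": 0,"wz": -0.074,"gripper": 0}
    - {"x": 2.8,"y": -2.8,"z": 0,"wx": 0,"wy": 0,"wz": -0.078,"gripper": 0}
    - {"x": 3.08,"y": -2.64,"z": 0,"wx": 0,"wy": 0,"wz": -0.079,"gripper": 0}
    - {"x": 3.28,"y": -2.4,"z": 0,"wx": 0,"wy": 0,"wz": -0.079,"gripper": 0}
    - {"x": 3.37,"y": -2.07,"z": 0,"wx": 0,"wy": 0,"wz": -0.078,"gripper": 0}
    - {"x": 3.34,"y": -1.7,"z": 0,"wx": 0,"wy": 0,"wz": -0.074,"gripper": 0}
    - {"x": 3.18,"y": -1.34,"z": 0,"wx": 0,"wy": 0,"wz": -0.068,"gripper": 0}
    - {"x": 2.88,"y": -1,"z": 0,"wx": 0,"wy": 0,"wz": -0.06,"gripper": 0}
    - {"x": 2.45,"y": -0.68,"z": 0,"wx": 0,"wy": 0,"wz": -0.05,"gripper": 0}
    - {"x": 1.9,"y": -0.43,"z": 0,"wx": 0,"wy": 0,"wz": -0.038,"gripper": 0}
    - {"x": 1.22,"y": -0.23,"z": 0,"wx": 0,"wy": 0,"wz": -0.024,"gripper": 0}
    - {"x": 0.4,"y": 0,"z": 0,"wx": 0,"wy": 0,"wz": -0.009,"gripper": 0}
    - {"x": 0,"y": 0,"z": 0,"wx": 0,"wy": 0,"wz": 0,"gripper": 0}

```text
time_s: 14.05
position: [0.5117, 0.3158, 0.4132]
tool_rot: [[-0.219, 0.976, 0.001], [0.976, 0.219, 0.0], [-0.0, 0.001, -1.0]]
ft_force: [-1.5, -0.1, -3.0]
grip_width: 0.0146
```

>>> step_arm:
  increments:
    - {"x": 0,"y": 0,"z": 1.5,"wx": 0,"wy": 0,"wz": 0,"gripper": 0}
    - {"x": 0,"y": 0,"z": 3,"wx": 0,"wy": 0,"wz": 0,"gripper": 0}
    - {"x": 0,"y": 0,"z": 3,"wx": 0,"wy": 0,"wz": 0,"gripper": 0}
    - {"x": 0,"y": 0,"z": 3,"wx": 0,"wy": 0,"wz": 0,"gripper": 0}
    - {"x": 0,"y": 0,"z": 3,"wx": 0,"wy": 0,"wz": 0,"gripper": 0}
    - {"x": 0,"y": 0,"z": 3,"wx": 0,"wy": 0,"wz": 0,"gripper": 0}
    - {"x": 0,"y": 0,"z": 2,"wx": 0,"wy": 0,"wz": 0,"gripper": 0}
    - {"x": 0,"y": 0,"z": 1,"wx": 0,"wy": 0,"wz": 0,"gripper": 0}
    - {"x": 0,"y": 0,"z": 0.4,"wx": 0,"wy": 0,"wz": 0,"gripper": 0}
    - {"x": 0,"y": 0,"z": 0.4,"wx": 0,"wy": 0,"wz": 0,"gripper": 0}
    - {"x": 0,"y": 0,"z": 0,"wx": 0,"wy": 0,"wz": 0,"gripper": 0}
    - {"x": 0,"y": 0,"z": 0,"wx": 0,"wy": 0,"wz": 0,"gripper": 0}

```text
time_s: 15.25
position: [0.5123, 0.3156, 0.2108]
tool_rot: [[-0.218, 0.976, 0.002], [0.976, 0.218, 0.0], [0.0, 0.002, -1.0]]
ft_force: [0.1, -0.5, -2.3]
grip_width: 0.0142
```

>>> step_arm:
  increments:
    - {"x": 0,"y": 0,"z": 0.3,"wx": 0,"wy": 0,"wz": 0,"gripper": 0}
    - {"x": 0,"y": 0,"z": 0.2,"wx": 0,"wy": 0,"wz": 0,"gripper": 0}
    - {"x": 0,"y": 0,"z": 0.15,"wx": 0,"wy": 0,"wz": 0,"gripper": 0}
    - {"x": 0,"y": 0,"z": 0,"wx": 0,"wy": 0,"wz": 0,"gripper": 0}
    - {"x": 0,"y": 0,"z": 0,"wx": 0,"wy": 0,"wz": 0,"gripper": 0}

```text
time_s: 15.75
position: [0.5122, 0.3156, 0.2034]
tool_rot: [[-0.218, 0.976, 0.0], [0.976, 0.218, 0.0], [-0.0, 0.0, -1.0]]
ft_force: [0.3, -0.3, -2.0]
grip_width: 0.0146
```

>>> step_arm:
  increments:
    - {"x": 0,"y": 0,"z": 0.1,"wx": 0,"wy": 0,"wz": 0,"gripper": 0}
    - {"x": 0,"y": 0,"z": 0.1,"wx": 0,"wy": 0,"wz": 0,"gripper": 0}
    - {"x": 0,"y": 0,"z": 0,"wx": 0,"wy": 0,"wz": 0,"gripper": 0}
    - {"x": 0,"y": 0,"z": 0,"wx": 0,"wy": 0,"wz": 0,"gripper": 0}

```text
time_s: 16.15
position: [0.5122, 0.3157, 0.2019]
tool_rot: [[-0.218, 0.976, 0.001], [0.976, 0.218, 0.0], [-0.0, 0.001, -1.0]]
ft_force: [-0.4, -0.7, 3.7]
grip_width: 0.0144
```

>>> step_arm:
  increments:
    - {"x": 0,"y": 0,"z": 0,"wx": 0,"wy": 0,"wz": 0,"gripper": 2}
    - {"x": 0,"y": 0,"z": 0,"wx": 0,"wy": 0,"wz": 0,"gripper": 3}
    - {"x": 0,"y": 0,"z": 0,"wx": 0,"wy": 0,"wz": 0,"gripper": 5}
    - {"x": 0,"y": 0,"z": 0,"wx": 0,"wy": 0,"wz": 0,"gripper": 5}
    - {"x": 0,"y": 0,"z": 0,"wx": 0,"wy": 0,"wz": 0,"gripper": 5}
    - {"x": 0,"y": 0,"z": -1,"wx": 0,"wy": 0,"wz": 0,"gripper": 5}
    - {"x": 0,"y": 0,"z": -2,"wx": 0,"wy": 0,"wz": 0,"gripper": 5}
    - {"x": 0,"y": 0,"z": -3,"wx": 0,"wy": 0,"wz": 0,"gripper": 5}
    - {"x": 0,"y": 0,"z": -4,"wx": 0,"wy": 0,"wz": 0,"gripper": 5}
    - {"x": 0,"y": 0,"z": -4,"wx": 0,"wy": 0,"wz": 0,"gripper": 5}
    - {"x": 0,"y": 0,"z": -4,"wx": 0,"wy": 0,"wz": 0,"gripper": 5}
    - {"x": 0,"y": 0,"z": -2,"wx": 0,"wy": 0,"wz": 0,"gripper": 5}
    - {"x": 0,"y": 0,"z": 0,"wx": 0,"wy": 0,"wz": 0,"gripper": 5}

```text
time_s: 17.45
position: [0.5117, 0.3156, 0.4056]
tool_rot: [[-0.218, 0.976, 0.007], [0.976, 0.218, 0.003], [0.001, 0.008, -1.0]]
ft_force: [0.3, 0.7, 0.2]
grip_width: 0.0497
```

Run:
```python
from plan import *
import fit as F
snap("wrist","w6.png"); snap("scene","s6.png")
s=env.observe(); print(s["position"],s["q"].round(1))
pe=np.load("poses.npz")["pe"]; pad=F.T(pe,[(-47,0,68)])[0]; print("pad",pad)
a=cv2.resize(cv2.imread("pics/w6.png"),(440,330))
k=6;x,y=208,145
t=cv2.resize(cv2.imread("pics/s6.png")[y:y+55,x:x+60],None,fx=k,fy=k,interpolation=cv2.INTER_CUBIC)
cv2.imwrite("pics/v6.png",np.hstack([a,t])); print(a.shape,t.shape)
# path: TCP to above pad, tips z .12, tool x along pedal x (jaw line along x, clear of gauge plate at +y)
p0,R0=s["position"],s["tool_rot"]
for yaw in(pe[2],pe[2]+np.pi):
    R1=down(yaw); delta([pad[0],pad[1],.32],R1)
```

```text
[0.51175699 0.31552116 0.40146122] [ 20.4  27.1  66.1  -0.   86.8 -82.2]
pad [ 0.38390842 -0.28658086  0.068     ]
(330, 440, 3) (330, 360, 3)
from [0.5118 0.3155 0.4015] tool-frame shift cm [-55.97 -25.61   8.14] rotvec [ 5.0000e-04 -4.0000e-04  1.8497e+00]
from [0.5118 0.3155 0.4015] tool-frame shift cm [-55.97 -25.61   8.14] rotvec [ 3.0000e-04  4.0000e-04 -1.2919e+00]
```

View pics/v6.png

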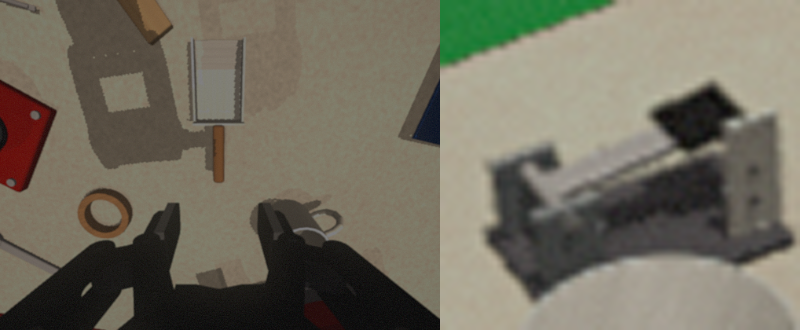

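The scoop is down upright and empty at (215,80). Next I close the fingers and move above the pad, with the jaws along the pedal's x so they clear the gauge plate.

>>> step_arm:
  increments:
    - {"x": -1.5,"y": -0.69,"z": 0,"wx": 0,"wy": 0,"wz": 0,"gripper": 0}
    - {"x": -3,"y": -1.37,"z": 0,"wx": 0,"wy": 0,"wz": 0,"gripper": 0}
    - {"x": -4,"y": -1.83,"z": 0,"wx": 0,"wy": 0,"wz": 0,"gripper": 0}
    - {"x": -4,"y": -1.83,"z": 0,"wx": 0,"wy": 0,"wz": 0,"gripper": 0}
    - {"x": -4,"y": -1.83,"z": 0,"wx": 0,"wy": 0,"wz": 0,"gripper": 0}
    - {"x": -4,"y": -1.83,"z": 0,"wx": 0,"wy": 0,"wz": 0,"gripper": 0}
    - {"x": -4,"y": -1.83,"z": 0,"wx": 0,"wy": 0,"wz": 0,"gripper": 0}
    - {"x": -4,"y": -1.83,"z": 0,"wx": 0,"wy": 0,"wz": 0,"gripper": 0}
    - {"x": -4,"y": -1.83,"z": 0,"wx": 0,"wy": 0,"wz": 0,"gripper": 0}
    - {"x": -4,"y": -1.83,"z": 0,"wx": 0,"wy": 0,"wz": 0,"gripper": 0}
    - {"x": -4,"y": -1.83,"z": 0,"wx": 0,"wy": 0,"wz": 0,"gripper": 0}
    - {"x": -4,"y": -1.83,"z": 0,"wx": 0,"wy": 0,"wz": 0,"gripper": 0}
    - {"x": -4,"y": -1.83,"z": 0,"wx": 0,"wy": 0,"wz": 0,"gripper": 0}
    - {"x": -4,"y": -1.83,"z": 0,"wx": 0,"wy": 0,"wz": 0,"gripper": 0}
    - {"x": -2.5,"y": -1.13,"z": 0,"wx": 0,"wy": 0,"wz": 0,"gripper": 0}
    - {"x": -1,"y": -0.46,"z": 0,"wx": 0,"wy": 0,"wz": 0,"gripper": 0}

```text
time_s: 19.15
position: [0.3835, -0.2889, 0.3999]
tool_rot: [[-0.215, 0.977, -0.001], [0.977, 0.215, 0.002], [0.002, -0.001, -1.0]]
ft_force: [0.2, -0.2, 0.2]
grip_width: -0.0002
```

>>> step_arm:
  increments:
    - {"x": 0,"y": 0,"z": 0,"wx": 0,"wy": 0,"wz": 0.07,"gripper": 0}
    - {"x": 0,"y": 0,"z": 0,"wx": 0,"wy": 0,"wz": 0.14,"gripper": 0}
    - {"x": 0,"y": 0,"z": 0,"wx": 0,"wy": 0,"wz": 0.14,"gripper": 0}
    - {"x": 0,"y": 0,"z": 0,"wx": 0,"wy": 0,"wz": 0.14,"gripper": 0}
    - {"x": 0,"y": 0,"z": 0,"wx": 0,"wy": 0,"wz": 0.14,"gripper": 0}
    - {"x": 0,"y": 0,"z": 0,"wx": 0,"wy": 0,"wz": 0.14,"gripper": 0}
    - {"x": 0,"y": 0,"z": 0,"wx": 0,"wy": 0,"wz": 0.14,"gripper": 0}
    - {"x": 0,"y": 0,"z": 0,"wx": 0,"wy": 0,"wz": 0.14,"gripper": 0}
    - {"x": 0,"y": 0,"z": 0,"wx": 0,"wy": 0,"wz": 0.14,"gripper": 0}
    - {"x": 0,"y": 0,"z": 0,"wx": 0,"wy": 0,"wz": 0.14,"gripper": 0}
    - {"x": 0,"y": 0,"z": 0,"wx": 0,"wy": 0,"wz": 0.14,"gripper": 0}
    - {"x": 0,"y": 0,"z": 0,"wx": 0,"wy": 0,"wz": 0.14,"gripper": 0}
    - {"x": 0,"y": 0,"z": 0,"wx": 0,"wy": 0,"wz": 0.14,"gripper": 0}
    - {"x": 0,"y": 0,"z": 0,"wx": 0,"wy": 0,"wz": 0.1,"gripper": 0}
    - {"x": 0,"y": 0,"z": 0,"wx": 0,"wy": 0,"wz": 0,"gripper": 0}
    - {"x": 0,"y": 0,"z": 0,"wx": 0,"wy": 0,"wz": 0,"gripper": 0}

```text
time_s: 20.75
position: [0.3843, -0.2862, 0.4009]
tool_rot: [[0.998, -0.056, -0.0], [-0.056, -0.998, 0.001], [-0.0, -0.001, -1.0]]
ft_force: [0.6, -0.5, -0.8]
grip_width: 0.0003
```

Run:
```python
from plan import *
import fit as F
snap("wrist","w7.png"); s=env.observe(); print(s["position"],s["tool_rot"].round(3),s["q"].round(1),s["ft_force"],s["grip_width"],env.tips_ahead)
pe=np.load("poses.npz")["pe"]; pad=F.T(pe,[(-47,0,68)])[0]
delta([pad[0],pad[1],.068+.173+.006],down(pe[2]))
m=cv2.imread("pics/w7.png")
for L in([(-25,22,68),(-25,-22,68),(-69,-22,68),(-69,22,68)],[(75,50,8),(-75,50,8),(-75,-50,8),(75,-50,8)]):
    cv2.polylines(m,[proj(cam("w7"),F.T(pe,L)).astype(int).reshape(-1,1,2)],True,(0,255,0),1)
cv2.imwrite("pics/v7.png",m)
```

```text
[ 0.38430616 -0.28634224  0.40099039] [[ 0.998 -0.056 -0.   ]
 [-0.056 -0.998  0.001]
 [-0.    -0.001 -1.   ]] [-50.9  14.9  85.4   0.   79.7 -47.7] [ 0.41155941  0.4673617  -0.08549304] 0.00019875067463218248 0.1734
from [ 0.3843 -0.2863  0.401 ] tool-frame shift cm [-0.04  0.04 15.4 ] rotvec [-0.0008  0.0001  0.0026]
```

View pics/v7.png

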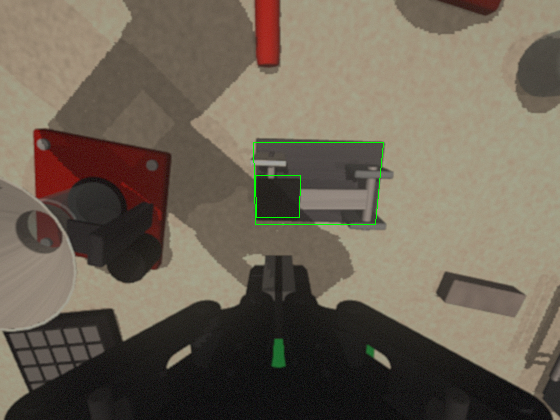

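The fit lines up with the pad (255–300, 176–217). Next I descend to just above the pad.

>>> step_arm:
  increments:
    - {"x": 0,"y": 0,"z": 2,"wx": 0,"wy": 0,"wz": 0,"gripper": 0}
    - {"x": 0,"y": 0,"z": 3,"wx": 0,"wy": 0,"wz": 0,"gripper": 0}
    - {"x": 0,"y": 0,"z": 3,"wx": 0,"wy": 0,"wz": 0,"gripper": 0}
    - {"x": 0,"y": 0,"z": 3,"wx": 0,"wy": 0,"wz": 0,"gripper": 0}
    - {"x": 0,"y": 0,"z": 2.4,"wx": 0,"wy": 0,"wz": 0,"gripper": 0}
    - {"x": 0,"y": 0,"z": 1.2,"wx": 0,"wy": 0,"wz": 0,"gripper": 0}
    - {"x": 0,"y": 0,"z": 0.4,"wx": 0,"wy": 0,"wz": 0,"gripper": 0}
    - {"x": 0,"y": 0,"z": 0,"wx": 0,"wy": 0,"wz": 0,"gripper": 0}
    - {"x": 0,"y": 0,"z": 0,"wx": 0,"wy": 0,"wz": 0,"gripper": 0}

```text
time_s: 21.7
position: [0.3845, -0.2868, 0.252]
tool_rot: [[0.998, -0.059, 0.001], [-0.059, -0.998, -0.001], [0.001, 0.001, -1.0]]
ft_force: [1.1, -0.9, 0.1]
grip_width: -0.0003
```

>>> step_arm:
  increments:
    - {"x": 0,"y": 0,"z": 0.3,"wx": 0,"wy": 0,"wz": 0,"gripper": 0}
    - {"x": 0,"y": 0,"z": 0.3,"wx": 0,"wy": 0,"wz": 0,"gripper": 0}
    - {"x": 0,"y": 0,"z": 0.3,"wx": 0,"wy": 0,"wz": 0,"gripper": 0}
    - {"x": 0,"y": 0,"z": 0.2,"wx": 0,"wy": 0,"wz": 0,"gripper": 0}
    - {"x": 0,"y": 0,"z": 0,"wx": 0,"wy": 0,"wz": 0,"gripper": 0}
    - {"x": 0,"y": 0,"z": 0,"wx": 0,"wy": 0,"wz": 0,"gripper": 0}

```text
time_s: 22.3
position: [0.3842, -0.2868, 0.2406]
tool_rot: [[0.998, -0.059, 0.0], [-0.059, -0.998, -0.0], [0.0, 0.0, -1.0]]
ft_force: [-2.3, 0.1, 6.9]
grip_width: -0.0001
```

>>> step_arm:
  increments:
    - {"x": 0,"y": 0,"z": 0.25,"wx": 0,"wy": 0,"wz": 0,"gripper": 0}
    - {"x": 0,"y": 0,"z": 0.25,"wx": 0,"wy": 0,"wz": 0,"gripper": 0}
    - {"x": 0,"y": 0,"z": 0.25,"wx": 0,"wy": 0,"wz": 0,"gripper": 0}
    - {"x": 0,"y": 0,"z": 0.25,"wx": 0,"wy": 0,"wz": 0,"gripper": 0}
    - {"x": 0,"y": 0,"z": 0.2,"wx": 0,"wy": 0,"wz": 0,"gripper": 0}
    - {"x": 0,"y": 0,"z": 0.15,"wx": 0,"wy": 0,"wz": 0,"gripper": 0}
    - {"x": 0,"y": 0,"z": 0.1,"wx": 0,"wy": 0,"wz": 0,"gripper": 0}
    - {"x": 0,"y": 0,"z": 0,"wx": 0,"wy": 0,"wz": 0,"gripper": 0}
    - {"x": 0,"y": 0,"z": 0,"wx": 0,"wy": 0,"wz": 0,"gripper": 0}

```text
time_s: 23.2
position: [0.3838, -0.2867, 0.2263]
tool_rot: [[0.998, -0.059, -0.001], [-0.059, -0.998, 0.0], [-0.001, -0.0, -1.0]]
ft_force: [-7.2, 0.6, 9.2]
grip_width: -0.0002
```

Run:
```python
from plan import *
import fit as F
snap("scene","s8.png"); s=env.observe(); print(s["position"],s["ft_force"])
pe=np.load("poses.npz")["pe"]; c=cam("s8"); m=cv2.imread("pics/s8.png"); x,y,k=208,145,10
t=cv2.resize(m[y:y+55,x:x+70],None,fx=k,fy=k,interpolation=cv2.INTER_CUBIC)
cv2.imwrite("pics/v8.png",t)
a=.175
for a in(0,.115,.175,.235): # pad -x,+y top corner and gauge-plane pad-edge heights
    r=np.array([-119,0,18]);L=[(50-(119*np.cos(a)-(-18)*-np.sin(a)) if 0 else 50-119*np.cos(a)-18*np.sin(a)*-1*0-18*np.sin(a)*1,22,50+18*np.cos(a)-119*np.sin(a)),(50-75*np.cos(a)-18*np.sin(a),22,50+18*np.cos(a)-75*np.sin(a))]
    print(a,((proj(c,F.T(pe,L))-[x,y]+.5)*k).round().tolist())
```

```text
[ 0.38378794 -0.2866667   0.22628076] [-7.51317036  1.50549255 10.52563804]
0 [[531.0, 205.0], [415.0, 246.0]]
0.115 [[536.0, 237.0], [421.0, 266.0]]
0.175 [[537.0, 255.0], [423.0, 277.0]]
0.235 [[537.0, 272.0], [424.0, 289.0]]
```

View pics/v8.png

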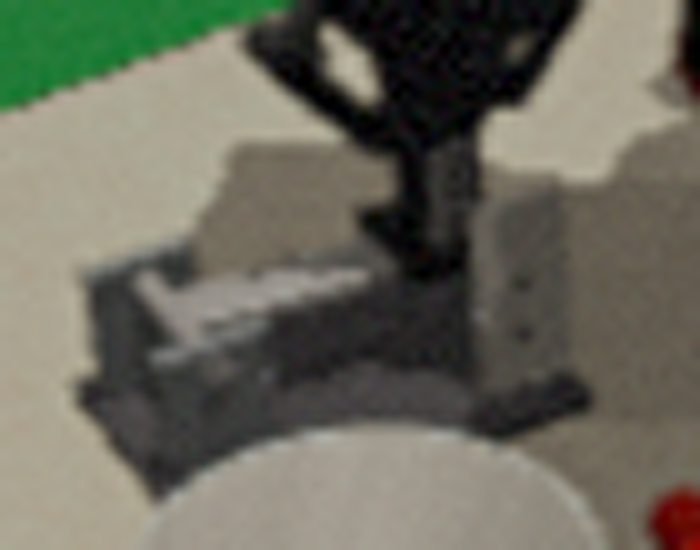

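The fingers rest on the pad, whose near lower corner is at about (415,275); I predict (423,277) for half travel. The travel of 15 mm and 10.5 N agree with that. There is a 7 N sideways drag from the pad's arc, so I'll ease it by 1.5 mm, go slightly lower and hold.

>>> step_arm:
  increments:
    - {"x": -0.05,"y": 0,"z": 0.03,"wx": 0,"wy": 0,"wz": 0,"gripper": 0}
    - {"x": -0.05,"y": 0,"z": 0.03,"wx": 0,"wy": 0,"wz": 0,"gripper": 0}
    - {"x": -0.05,"y": 0,"z": 0,"wx": 0,"wy": 0,"wz": 0,"gripper": 0}
    - {"x": 0,"y": 0,"z": 0,"wx": 0,"wy": 0,"wz": 0,"gripper": 0}
    - {"x": 0,"y": 0,"z": 0,"wx": 0,"wy": 0,"wz": 0,"gripper": 0}

```text
time_s: 23.75
position: [0.383, -0.2866, 0.226]
tool_rot: [[0.998, -0.059, 0.002], [-0.059, -0.998, -0.001], [0.002, 0.001, -1.0]]
ft_force: [0.3, 2.2, 9.8]
grip_width: 0.0003
```

>>> step_arm:
  increments:
    - {"x": 0,"y": 0,"z": 0,"wx": 0,"wy": 0,"wz": 0,"gripper": 0}
    - {"x": 0,"y": 0,"z": 0,"wx": 0,"wy": 0,"wz": 0,"gripper": 0}
    - {"x": 0,"y": 0,"z": 0,"wx": 0,"wy": 0,"wz": 0,"gripper": 0}
    - {"x": 0,"y": 0,"z": 0,"wx": 0,"wy": 0,"wz": 0,"gripper": 0}
    - {"x": 0,"y": 0,"z": 0,"wx": 0,"wy": 0,"wz": 0,"gripper": 0}
    - {"x": 0,"y": 0,"z": 0,"wx": 0,"wy": 0,"wz": 0,"gripper": 0}
    - {"x": 0,"y": 0,"z": 0,"wx": 0,"wy": 0,"wz": 0,"gripper": 0}
    - {"x": 0,"y": 0,"z": 0,"wx": 0,"wy": 0,"wz": 0,"gripper": 0}
    - {"x": 0,"y": 0,"z": 0,"wx": 0,"wy": 0,"wz": 0,"gripper": 0}
    - {"x": 0,"y": 0,"z": 0,"wx": 0,"wy": 0,"wz": 0,"gripper": 0}
    - {"x": 0,"y": 0,"z": 0,"wx": 0,"wy": 0,"wz": 0,"gripper": 0}
    - {"x": 0,"y": 0,"z": 0,"wx": 0,"wy": 0,"wz": 0,"gripper": 0}
    - {"x": 0,"y": 0,"z": 0,"wx": 0,"wy": 0,"wz": 0,"gripper": 0}
    - {"x": 0,"y": 0,"z": 0,"wx": 0,"wy": 0,"wz": 0,"gripper": 0}
    - {"x": 0,"y": 0,"z": 0,"wx": 0,"wy": 0,"wz": 0,"gripper": 0}
    - {"x": 0,"y": 0,"z": 0,"wx": 0,"wy": 0,"wz": 0,"gripper": 0}
    - {"x": 0,"y": 0,"z": 0,"wx": 0,"wy": 0,"wz": 0,"gripper": 0}
    - {"x": 0,"y": 0,"z": 0,"wx": 0,"wy": 0,"wz": 0,"gripper": 0}
    - {"x": 0,"y": 0,"z": 0,"wx": 0,"wy": 0,"wz": 0,"gripper": 0}
    - {"x": 0,"y": 0,"z": 0,"wx": 0,"wy": 0,"wz": 0,"gripper": 0}

```text
time_s: 25.75
position: [0.383, -0.2866, 0.226]
tool_rot: [[0.998, -0.059, 0.002], [-0.059, -0.998, -0.001], [0.002, 0.001, -1.0]]
ft_force: [0.4, 2.2, 9.3]
grip_width: 0.0001
```

>>> step_arm:
  increments:
    - {"x": 0,"y": 0,"z": 0,"wx": 0,"wy": 0,"wz": 0,"gripper": 0}
    - {"x": 0,"y": 0,"z": 0,"wx": 0,"wy": 0,"wz": 0,"gripper": 0}
    - {"x": 0,"y": 0,"z": 0,"wx": 0,"wy": 0,"wz": 0,"gripper": 0}
    - {"x": 0,"y": 0,"z": 0,"wx": 0,"wy": 0,"wz": 0,"gripper": 0}
    - {"x": 0,"y": 0,"z": 0,"wx": 0,"wy": 0,"wz": 0,"gripper": 0}
    - {"x": 0,"y": 0,"z": 0,"wx": 0,"wy": 0,"wz": 0,"gripper": 0}

```text
time_s: 26.35
position: [0.383, -0.2866, 0.226]
tool_rot: [[0.998, -0.059, 0.002], [-0.059, -0.998, -0.001], [0.002, 0.001, -1.0]]
ft_force: [-0.3, 1.8, 9.5]
grip_width: 0.0002
```

```bash
python3 -c "
from rig import env
s=env.observe();print(s['time_s'],s['position'],s['ft_force']);print(env.close_job())"
```

```text
26.35 [ 0.38298383 -0.28662087  0.2259953 ] [-0.31678051  1.78059775  9.47698659]
the job is handed in; nothing more can be done
None
```

I poured the slugs into the far polisher's jar, set the empty scoop back upright at its original place, and handed the job in at 26.4 s with the fingers still holding the pad.

**Slugs and scoop:** The pan showed empty in the pictures after the pour and after setting the scoop down. About five slugs were visible in the jar, but the picture was too coarse to count them for certain.

**Paddle:** The last reading was a steady 9.5 N after about 15 mm of pad travel, held still for 2.6 s. That puts the paddle at roughly 0.16 rad, just short of half travel and between the pegs (0.115 to 0.235). I could not read the pointer directly in the last picture, so this rests on travel, force and where the pad appeared in that picture, which all agreed.

**Problems:** The first move call was refused for missing keys and nothing moved. The pad's arc dragged the fingers sideways with about 7 N, which a 1.5 mm shift removed. I did not check the other things on the bench one by one at the end, but I saw no contact with them.

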